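# Sift the small nuts from the shaft collars

## Task

Take the slotted sieve by its bail and, keeping it on the rails of the catch tray, shake it briskly side to side between the two sprung buffers, bumping first the left and then the right one softly, at least three times each and never ramming them, until all three small nuts have dropped into the tray. Then lift the sieve off level with both large collars still in it, lower it gently so that it sits flat in the recess of the wooden stand, and let go, leaving the other things on the bench alone.

Things in the scene. Friction and masses are not known exactly. Their poses are not given: they have to be found in the camera images.
- tray: Fixed open aluminium catch tray 122 x 244 mm, long along its y; origin under its middle on the bench, z up; yaw within 0.2 rad, so its +y end is at the robot's left. Its long walls are rails, 50 mm above the bench, for the sieve to slide along y; outside them lips 8 mm higher leave the sieve 2 mm free each side. Inside 94 x 232 mm, floor 5 mm thick.
- stop_left: Brass bush in the bracket at the tray's +y end, 150 mm from tray middle, 67 mm above the bench. Its set screw carries a round-ended black rubber buffer, 24 mm across, that meets the sieve's end wall. The screw is set anew each time and not measured: its tip is 96 to 119 mm from tray middle; feel for it. Sprung: 1.5 N per mm over 6 mm, then solid.
- stop_right: The same bush, screw and sprung buffer at the tray's -y end (150 mm the other way), set independently: tip 96 to 119 mm from tray middle.
- sieve: Loose steel sieve, open box 110 (x) x 148 (y) x 32 mm, 0.3 to 0.5 kg empty, with a bail over it; origin mid underside, z up. Starts on the rails, its y along the tray's. Floor 4 mm thick: solid strip 24 mm wide (y) in the middle, where the nuts lie, and each side of it two slots 20 mm (y) by 88 mm (x), 8 mm bar between. Brisk strokes (0.2 m/s mean or more) throw nuts into slots.
- sieve_grip (a point): Middle of the bail's bar, 96 mm above the middle of the sieve's underside: a bar 110 mm long along the sieve's x, 12 mm wide (y), 22 mm high, on two uprights at its ends. Grip it firmly from above across its width. Metal friction in the sieve and on the rails is about 0.25; pressing down makes it drag. After a brisk stroke the sieve swings up to 10 mm past the hand: end strokes short and bump slowly.
- stand: Fixed wooden stand 136 (x) x 174 (y) mm; origin under its middle on the bench, z up. Its top is a flat solid seat 20 mm above the bench inside a raised border 10 mm wide and 12 mm high; the recess is 116 x 154 mm, so the sieve sits in it with 3 mm to spare on each side (either way round).
- nut0: Small plain steel square nut, 14 mm square, 8 mm thick, 11 g; origin at the middle of its underside. Starts in the sieve; it passes the slots.
- nut1: Small plain steel square nut, 14 mm square, 8 mm thick, 11 g; origin at the middle of its underside. Starts in the sieve; it passes the slots.
- nut2: Small plain steel square nut, 14 mm square, 8 mm thick, 11 g; origin at the middle of its underside. Starts in the sieve; it passes the slots.
- collar0: Large plain steel shaft collar, 40 mm across, 22 mm high, 150 g; origin at the middle of its underside. Lies in the sieve; too big for the slots.
- collar1: Large plain steel shaft collar, 40 mm across, 22 mm high, 150 g; origin at the middle of its underside. Lies in the sieve; too big for the slots.
- spanner: Bystander: steel spanner, 150 mm long, lying on the bench; leave alone.
- terminal_post: Bystander: brass terminal post on a round black foot 40 mm across, 48 mm high.
- bulb_holder: Bystander: frosted bulb in a holder on a 50 mm square wooden base, 59 mm high.
- brass_weight: Bystander: brass cylinder 38 mm across, 30 mm high.
- screwdriver: Bystander: screwdriver 160 mm long, lying on the bench.
- jar: Bystander: amber glass jar 60 mm across, 80 mm high.
Mind the look-alikes: they are no part of the job. There is more than one size of the sieve; the one meant has the size given above.

How it is judged:
By the outcome, as a careful person would: the job done as asked, in the order asked, and still so for the second after the job is handed in, with the robot touching nothing.
It also fails if it takes over 61 s, if anything falls off the work surface, if the arm or the gripper's body presses on something with over 40 N, if the wrist force passes 120 N, or if a joint passes its speed limit or range.

## Robot

A 6-joint arm with a two-finger parallel gripper is mounted at the origin on the work surface. World frame = base frame: x ahead of the robot, y to its left, z up, the work surface at z = 0. Lengths are in m, angles in rad, forces in N, time in s.
With the tool pointing down it reaches from about 0.275 to 0.875 m from the base axis. Payload 12.5 kg.
Tool frame: the origin (TCP) lies on the centre line of the jaws, within the pads' length; the fingertips stand r.finger_overhang ahead of it and the grasp point (between the pads) lies 3 mm ahead of it (r.finger_overhang is the distance from the TCP to the fingertips, in m); z points along the fingers, y is the line along which they close (so a half turn about z gives the same grasp; the last joint's range is limited). The gripper opens to 85 mm and grips with 20 to 120 N. Pads are 22 mm wide; open, the fingers measure 114 mm over their backs; the gripper's body (76 mm by 85 mm) begins 54 mm behind the grasp point. The pads swing forward as they close: fully open they stand 13 mm farther back than shut.
Start: joints at [1.178, 0.351, 1.652, -0, 1.139, -0.085], TCP at [0.167, 0.524, 0.225] pointing down, gripper open.
Joint ranges: [-2.75, 2.75], [-0.79, 2.1], [0.01, 2.65], [-1.57, 4.71], [0.07, 3.14], [-2.87, 2.87]. Speed limits (rad/s): [2.22, 2.22, 2.79, 3.14, 3.14, 3.14].

## Interface

Orientations are given as a unit quaternion [x, y, z, w].
In Python, from cell import r, optics gives the robot as it stands. The module is installed in compiled form; this text tells all that it offers. Calls block until the motion is done:
- r.move_to(position, orientation): joint-space move of the TCP to a pose.
- r.move_linear(position, rot=None, vel=0.15): straight line of the TCP; rot=None keeps the orientation; vel is the mean speed in m/s.
- r.set_joints(angles): joint-space move.
- r.set_gripper(opening, squeeze=None): opening from 0.0 (shut) to 1.0 (fully open); squeeze is the grip in N (None keeps the last); returns when the fingers have stopped.
- r.sleep(seconds).
- r.inverse_kinematics(position, orientation): joint angles nearest the present ones, or None.
- optics.get_image(name): name is "scene" or "top"; returns a dict with "pixels" (420x560x3 uint8, red, green, blue), "depth" (420x560 float32, m along the optical axis (not along the pixel's ray), 0 where there is no reading), "fx", "fy", "cx", "cy" (pixels), "camera_from_world" (4x4, takes a point from world to camera coordinates). Camera axes: x right, y down, z forward; pixel columns grow to the right and rows downward; lengths in m; the calibration is good to about 2 mm. A picture is of the moment at which its call begins.
A pose or a line that the arm cannot do raises r.PlanningError and nothing moves.
- r.hand_in(): hands the job in; it is judged then, once.
Readings, each from a call of its own:
- r.current_t(): time.
- r.current_q(): joint angles.
- r.current_qvel(): joint speeds.
- r.current_effort(): joint torques, N m.
- r.current_tool_pos(): TCP position.
- r.current_ee_rot(): TCP orientation.
- r.current_contact_force(): force on the tool from outside, world axes, zero at the start.
- r.current_torque(): the same for the moment, N m.
- r.current_opening(): opening from 0.0 (shut) to 1.0 (fully open).
- r.current_finger_force(): force on a finger pad.
Only numpy, scipy, OpenCV 4.12 (cv2) and the standard library are available. Lean on these libraries where they do the work, as an engineer would, in place of code of your own. Each camera call takes 0.05 s, during which the arm holds its last target. There are 200 camera calls.

## Working session

There is one attempt and no reset: what is moved stays moved. The work goes in short steps, each a Python script; the robot and the scene stay as the last script left them, time stands still between calls to the robot, and variables do not carry over. Pictures are saved under pics/ and viewed, at most 10 in all, crops included, and the job is handed in when it is done.

```bash
mkdir -p pics
cat > h.py <<'E'
import numpy as np, cv2
from cell import r, optics
def snap(n,tag):
    im=optics.get_image(n); np.savez(f'pics/{tag}.npz',**im)
    cv2.imwrite(f'pics/{tag}.png',im['pixels'][:,:,::-1]); return im
def world(im):
    T=np.linalg.inv(im['camera_from_world']); d=im['depth']
    v,u=np.mgrid[:d.shape[0],:d.shape[1]]
    P=np.stack([(u-im['cx'])/im['fx']*d,(v-im['cy'])/im['fy']*d,d],-1)
    W=P@T[:3,:3].T+T[:3,3]; W[d==0]=np.nan; return W
def load(tag): return dict(np.load(f'pics/{tag}.npz'))
E
python3 - <<'E'
from h import *
for n in('top','scene'):
    im=snap(n,n+'0'); print(n,im['fx'],np.linalg.inv(im['camera_from_world'])[:3].round(3).tolist())
print(r.current_t(),r.finger_overhang,r.current_ee_rot())
E
```

```text
top 471.9199952785569 [[-0.027, -0.994, 0.102, 0.406], [-0.999, 0.029, 0.016, -0.049], [-0.019, -0.101, -0.995, 1.403]]
scene 434.5087633928053 [[-0.534, 0.723, -0.438, 0.991], [0.845, 0.456, -0.279, 0.24], [-0.002, -0.519, -0.855, 1.019]]
0.1 0.022 [ 1.53312931e-01  9.88177531e-01 -5.43404278e-04 -1.32795490e-04]
```

View pics/top0.png

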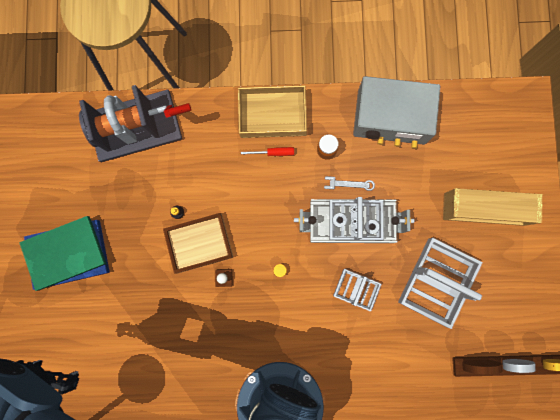

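View pics/scene0.png

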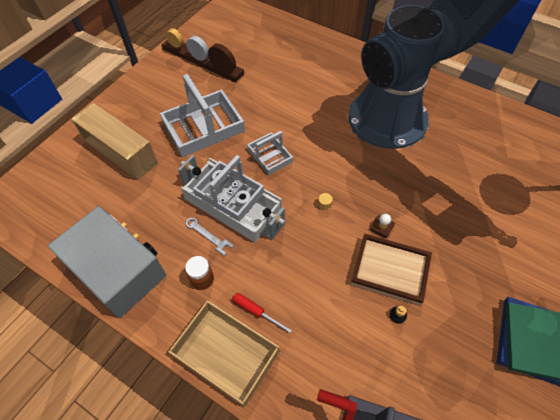

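Top view: the tray with the sieve is at px (355,220), the stand at (200,242), and two other sieves (look-alikes) sit at (357,288) and (440,283). Next I measure from depth and zoom in.

Run:
```python
from h import *
im=load('top0');W=world(im)
a=cv2.resize(im['pixels'][185:255,280:430],None,fx=5,fy=5,interpolation=cv2.INTER_CUBIC)
im2=load('scene0'); b=cv2.resize(im2['pixels'][145:250,170:300],None,fx=5,fy=5,interpolation=cv2.INTER_CUBIC)
cv2.imwrite('pics/a.png',a[:,:,::-1]);cv2.imwrite('pics/b.png',b[:,:,::-1])
def rect(W,m,s):
    p=W[m][:,:2].astype(np.float32); R=cv2.minAreaRect(p*1000); print(s,len(p),np.round(R[0],1),np.round(R[1],1),round(R[2],1), 'z',np.round(np.nanmedian(W[m][:,2]),4))
for n,I in(('top',im),('scene',im2)):
    W=world(I); z=W[...,2]
    box=lambda x0,x1,y0,y1:(W[...,0]>x0)&(W[...,0]<x1)&(W[...,1]>y0)&(W[...,1]<y1)
    t=box(.33,.53,-.36,-.06)
    rect(W,t&(z>.135)&(z<.165),n+' bail')
    rect(W,t&(z>.074)&(z<.09),n+' sieve rim')
    rect(W,t&(z>.053)&(z<.062),n+' lips')
    rect(W,t&(z>.03),n+' tray all')
    s=box(.28,.5,.12,.35)
    rect(W,s&(z>.012)&(z<.024),n+' seat'); rect(W,s&(z>.027)&(z<.036),n+' border')
```

```text
top bail 118 [ 499.2 -224.9] [10.2 60.5] 88.2 z 0.1561
top sieve rim 553 [ 491.6 -193.4] [249.3 232.5] 56.4 z 0.079
top lips 302 [ 473.2 -219.1] [186.9 181.3] 42.7 z 0.0563
top tray all 1492 [ 430.3 -210.3] [297.9 199.1] 89.8 z 0.0722
top seat 1493 [423.7 224.7] [188.1 152.3] 88.7 z 0.0196
top border 388 [463.7 229. ] [115.1 175.4] 13.9 z 0.0319
scene bail 163 [ 499.8 -228.5] [13.9 60.6] 86.4 z 0.1544
scene sieve rim 531 [ 490.9 -191.8] [250.3 231.3] 57.5 z 0.0787
scene lips 366 [ 446.2 -214.4] [286.8 166.8] 89.9 z 0.0562
scene tray all 1858 [ 430.2 -210.7] [298.5 199.4] 90.0 z 0.0676
scene seat 2104 [423.7 221.7] [152.5 181.5] 0.0 z 0.0198
scene border 584 [438.5 225.3] [194.6 122.6] 90.0 z 0.0317
```

View pics/a.png

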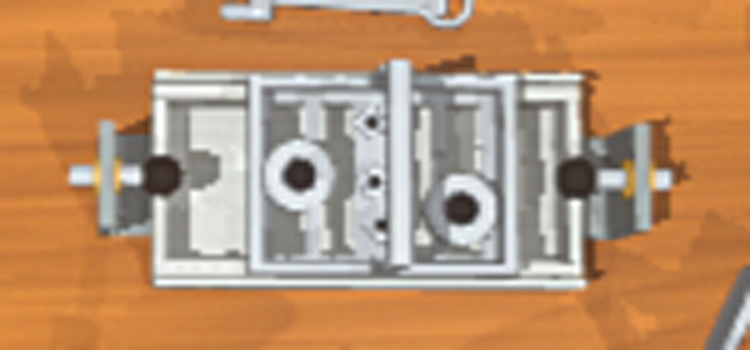

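View pics/b.png

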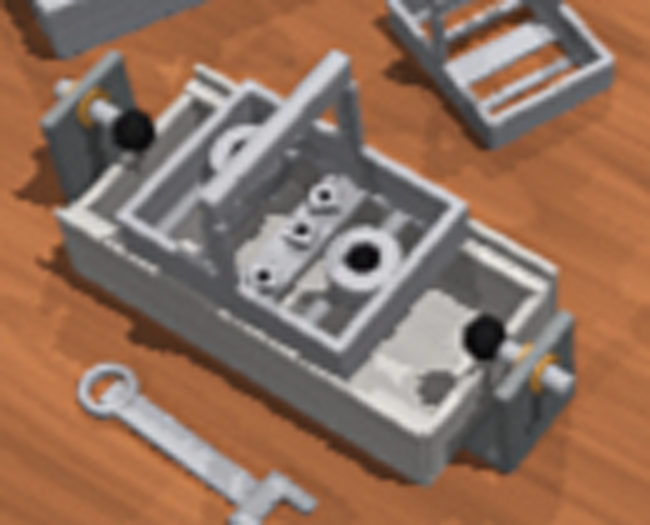

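The crops show the 148 mm sieve on the tray, with two collars (crop px (298,175), (460,208)) and three nuts on the middle strip. The buffers are at (160,175) and (577,178). My x-boxes were clipped, so I refit them.

Run:
```python
from h import *
def rect(W,m,s):
    m=cv2.morphologyEx(m.astype(np.uint8),cv2.MORPH_OPEN,np.ones((2,2)))
    k,l,st,_=cv2.connectedComponentsWithStats(cv2.dilate(m,np.ones((3,3))))
    if 'max' in s: m=m*(l==1+np.argmax(st[1:,4]))
    p=W[m>0][:,:2].astype(np.float32); R=cv2.minAreaRect(p*1000); print(s,len(p),np.round(R[0],1),np.round(R[1],1),round(R[2],1),'z',np.round(np.median(W[m>0][:,2]),4),'mean',p.mean(0).round(4))
for n in('top','scene'):
    I=load(n+'0');W=world(I); z=W[...,2]
    box=lambda x0,x1,y0,y1:(W[...,0]>x0)&(W[...,0]<x1)&(W[...,1]>y0)&(W[...,1]<y1)
    t=box(.40,.60,-.37,-.03)
    rect(W,t&(z>.143)&(z<.165),n+' bail')
    rect(W,t&(z>.077)&(z<.088),n+' sieve rim max')
    rect(W,t&(z>.053)&(z<.062),n+' lips')
    rect(W,t&(z>.044)&(z<.062),n+' tray+lips')
    s=box(.31,.55,.1,.36)
    rect(W,s&(z>.012)&(z<.024),n+' seat max'); rect(W,s&(z>.027)&(z<.036),n+' border max')
    hsv=cv2.cvtColor(I['pixels'],cv2.COLOR_RGB2HSV)
    for nm,b in(('L',box(.45,.55,-.14,-.06)),('R',box(.45,.55,-.37,-.28))):
        m=b&(hsv[...,2]<70)&(z>.055)&(z<.09); p=W[m]; print(n,nm,len(p),np.nanpercentile(p,[2,50,98],axis=0).round(3).tolist() if len(p) else '')
```

```text
top bail 200 [ 532.1 -239. ] [ 33.6 127.4] 87.4 z 0.1562 mean [ 0.5239 -0.232 ]
top sieve rim max 151 [ 523.8 -189.2] [ 65.3 107.7] 88.1 z nan mean [nan nan]
top lips 253 [ 523.5 -204.2] [181.9 119.3] 88.2 z 0.0553 mean [ 0.5357 -0.2186]
top tray+lips 907 [nan nan] [0. 0.] 0.0 z nan mean [nan nan]
top seat max 1675 [469.  228.7] [113.5 153.7] 14.8 z nan mean [nan nan]
top border max 205 [458.3 165.4] [ 79.4 162.5] 62.3 z nan mean [nan nan]
top L 43 [[0.518, -0.113, 0.07], [0.527, -0.104, 0.077], [0.536, -0.096, 0.082]]
top R 45 [[0.511, -0.346, 0.071], [0.52, -0.337, 0.077], [0.528, -0.328, 0.081]]
scene bail 268 [ 473.7 -244.4] [212.  41.] 20.4 z nan mean [nan nan]
scene sieve rim max 255 [ 509.1 -195.1] [155.6  91.3] 10.0 z nan mean [nan nan]
scene lips 554 [ 514.  -208.8] [271.4 150.4] 89.6 z nan mean [nan nan]
scene tray+lips 1295 [ 558.  -199.7] [140.  281.6] 26.6 z nan mean [nan nan]
scene seat max 2509 [474.4 230. ] [118.8 150.1] 14.7 z nan mean [nan nan]
scene border max 937 [467.1 232.3] [152.5 181.3] 14.8 z nan mean [nan nan]
scene L 55 [[0.519, -0.113, 0.067], [0.533, -0.104, 0.075], [0.54, -0.098, 0.079]]
scene R 55 [[0.513, -0.348, 0.065], [0.523, -0.337, 0.075], [0.532, -0.328, 0.08]]
```

```bash
cat >> h.py <<'E'
def rays(im,v,u,z):
    T=np.linalg.inv(im['camera_from_world']); d=np.stack([(u-im['cx'])/im['fx'],(v-im['cy'])/im['fy'],np.ones(len(u))],-1)@T[:3,:3].T
    return (T[:3,3]+d*((z-T[2,3])/d[:,2])[:,None])[:,:2]
def rect(im,m,z,s,big=True):
    m=m.astype(np.uint8)
    k,l,st,_=cv2.connectedComponentsWithStats(m)
    if big: m=(l==1+np.argmax(st[1:,4]))
    v,u=np.nonzero(m); p=rays(im,v,u,z); R=cv2.minAreaRect((p*1000).astype(np.float32))
    print(s,len(p),np.round(R[0],1),np.round(R[1],1),round(R[2],1)); return R
E
python3 - <<'E'
from h import *
for n in('top','scene'):
    I=load(n+'0');W=world(I); z=W[...,2]
    box=lambda x0,x1,y0,y1:(W[...,0]>x0)&(W[...,0]<x1)&(W[...,1]>y0)&(W[...,1]<y1)
    rect(I,box(.35,.6,.09,.36)&(z>.026)&(z<.040),.032,n+' border')
    rect(I,box(.44,.61,-.27,-.19)&(z>.145)&(z<.165),.157,n+' bail')
    rect(I,box(.44,.61,-.32,-.12)&(z>.072)&(z<.09),.082,n+' rim')
    rect(I,box(.44,.61,-.36,-.08)&(z>.051)&(z<.065),.058,n+' lips',False)
    rect(I,box(.44,.61,-.39,-.06)&(z>.04)&(z<.165),.058,n+' all')
    for nm,b in(('L',box(.5,.55,-.06,-.03)),('R',box(.5,.55,-.4,-.36))): p=W[b&(z>.04)];print(nm,len(p),p.mean(0).round(3) if len(p) else '')
E
```

```text
top border 726 [474.2 231. ] [136.2 175.2] 14.1
top bail 196 [ 523.9 -225.1] [ 10.6 106.5] 87.5
top rim 380 [ 524.1 -226.2] [148.8 109.9] 88.3
top lips 839 [ 524.1 -222.3] [241.9 121.5] 87.6
top all 2558 [ 526.5 -227.1] [330.2 128.9] 88.3
L 12 [ 0.53  -0.056  0.072]
R 127 [ 0.523 -0.371  0.072]
scene border 1045 [476.5 228. ] [140.4 174.2] 14.1
scene bail 251 [ 528.1 -226.3] [ 18.7 113.8] 88.5
scene rim 776 [ 524.6 -228.4] [153.1 117.8] 87.6
scene lips 1057 [ 526.  -230.2] [260.1 125.2] 88.0
scene all 3574 [ 503.4 -232.1] [336.9 179.6] 87.6
L 12 [ 0.53  -0.057  0.069]
R 194 [ 0.528 -0.374  0.068]
```

```bash
cat >> h.py <<'E'
from scipy.spatial.transform import Rotation as Ro
YT=-0.034; C=np.array([.524,-.2255]); 
def quat(psi):
    s,c=np.sin(psi),np.cos(psi); return Ro.from_matrix(np.array([[-c,-s,0],[-s,c,0],[0,0,-1]]).T).as_quat()
U=np.array([-np.sin(YT),np.cos(YT)])
def at(s,z): return [*(C+U*s),z]
def st(msg=''):
    p=r.current_tool_pos(); f=np.array(r.current_contact_force()); print(msg,'t',round(r.current_t(),2),'s',round(1000*float((np.array(p[:2])-C)@U),1),'z',round(p[2],4),'F along',round(float(f[:2]@U),2),'F',f.round(2),'op',round(r.current_opening(),3),flush=True)
E
python3 - <<'E'
from h import *
print(Ro.from_matrix(np.eye(3)).as_quat(), Ro.from_quat(quat(YT)).as_matrix().round(2).tolist())
r.move_to(at(0,.21),quat(YT)); st('above')
r.move_linear(at(0,.150),vel=.1); st('down')
r.set_gripper(0.0,squeeze=90); st('grip')
snap('top','g1'); print(r.current_q(), r.current_torque())
E
```

```text
[0. 0. 0. 1.] [[-1.0, 0.03, 0.0], [0.03, 1.0, 0.0], [0.0, 0.0, -1.0]]
above t 3.02 s 0.6 z 0.21 F along -0.79 F [ 0.15 -0.79  0.86] op 0.999
down t 3.77 s -0.1 z 0.1505 F along -0.2 F [-0.37 -0.18  0.18] op 0.996
grip t 4.55 s -0.3 z 0.1508 F along 0.03 F [-1.14  0.07  7.15] op -0.0
[-4.88050647e-01  4.73134853e-01  1.66761848e+00 -4.83755329e-05
  9.99236621e-01 -2.02476387e+00] [-0.05056869  0.15973848  0.00661489]
```

Run:
```python
from h import *
print(r.current_finger_force(), r.current_opening()); st()
im=snap('scene','g2'); im1=load('g1')
a=cv2.resize(im['pixels'][110:250,150:310],None,fx=3.5,fy=3.5,interpolation=cv2.INTER_CUBIC)
cv2.imwrite('pics/g2c.png',a[:,:,::-1])
```

```text
3.5946565856056623 0.0031738909788383983
 t 4.6 s -0.3 z 0.1509 F along -0.35 F [-1.2  -0.31  7.04] op 0.003
```

View pics/g2c.png

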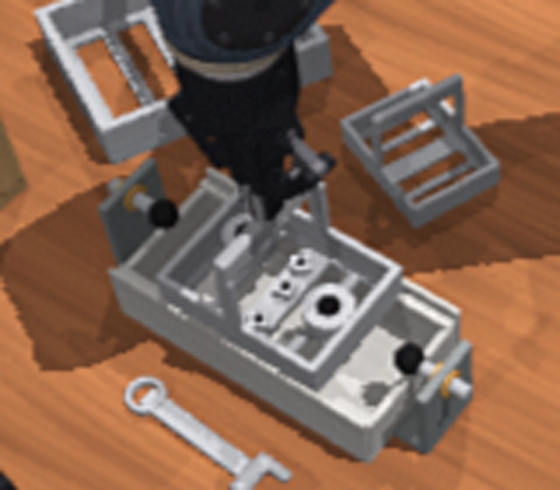

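Run:
```python
from h import *
print(Ro.from_quat(r.current_ee_rot()).as_matrix().round(3).tolist(), r.current_tool_pos())
a=load('g1')['pixels'][160:280,290:420]; b=load('g2')['pixels'][125:225,180:290]
f=lambda x:cv2.resize(x,(400,400),interpolation=cv2.INTER_CUBIC)
cv2.imwrite('pics/g3.png',np.hstack([f(a),f(b)])[:,:,::-1])
W=world(load('g2'))
for n in('g1','g2'):
    W=world(load(n)); m=(abs(W[...,0]-.524)<.07)&(abs(W[...,1]+.2255)<.04)&(W[...,2]>.11)&(W[...,2]<.162)
    for p in W[m][::max(1,m.sum()//14)]: print(n,p.round(3))
```

```text
[[-0.999, 0.034, 0.001], [0.034, 0.999, -0.001], [-0.001, -0.001, -1.0]] [ 0.52448921 -0.22579774  0.15088612]
g2 [ 0.476 -0.218  0.142]
g2 [ 0.498 -0.22   0.148]
g2 [ 0.472 -0.218  0.116]
g2 [ 0.519 -0.22   0.151]
g2 [ 0.54  -0.232  0.154]
g2 [ 0.53  -0.219  0.147]
g2 [ 0.542 -0.221  0.152]
g2 [ 0.556 -0.229  0.154]
g2 [ 0.545 -0.221  0.144]
g2 [ 0.564 -0.223  0.155]
g2 [ 0.575 -0.226  0.158]
g2 [ 0.578 -0.225  0.155]
g2 [ 0.572 -0.222  0.141]
g2 [ 0.576 -0.221  0.133]
g2 [ 0.579 -0.228  0.113]
```

View pics/g3.png

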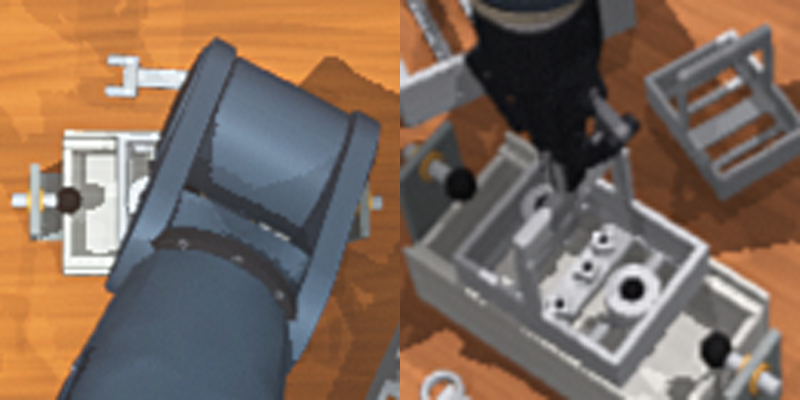

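Run:
```python
from h import *
r.set_gripper(0.0,squeeze=110); st('regrip'); print(r.current_finger_force())
r.sleep(.3); st(); print(r.current_finger_force())
r.move_linear(at(0,.1525),vel=.05); st('up2'); print(r.current_finger_force())
```

```text
regrip t 4.87 s -0.3 z 0.1509 F along 0.01 F [-0.21  0.02  7.69] op 0.0
3.5931679306122533
 t 5.17 s -0.3 z 0.1509 F along -0.91 F [-1.41 -0.86  6.79] op -0.003
3.5930067341314498
up2 t 5.42 s 0.0 z 0.1525 F along -0.42 F [-0.8  -0.39 -0.12] op 0.004
0.0
```

Run:
```python
from h import *
im=snap('scene','g4'); c=im['camera_from_world']
for p in ([.5245,-.2258,.1525],[.5245,-.2258,.1305],[.5245,-.2258,.157]):
    q=c@np.array([*p,1]); print(p,im['cx']+im['fx']*q[0]/q[2],im['cy']+im['fy']*q[1]/q[2])
a=cv2.resize(im['pixels'][140:200,200:260],(600,600),interpolation=cv2.INTER_CUBIC)
cv2.imwrite('pics/g4c.png',a[:,:,::-1])
W=world(im)
for v in range(150,190,3): print(v,[tuple((W[v,u]*1000).round().astype(int)) if im['depth'][v,u]>0 else 0 for u in range(218,242,4)])
```

```text
[0.5245, -0.2258, 0.1525] 225.87452082857152 171.1783106467523
[0.5245, -0.2258, 0.1305] 226.888764292148 176.41203133444478
[0.5245, -0.2258, 0.157] 225.66267340238204 170.0851310533908
150 [(np.int64(545), np.int64(-216), np.int64(262)), (np.int64(540), np.int64(-209), np.int64(261)), (np.int64(538), np.int64(-199), np.int64(266)), (np.int64(536), np.int64(-189), np.int64(270)), (np.int64(526), np.int64(-187), np.int64(261)), (np.int64(360), np.int64(-323), np.int64(2))]
153 [(np.int64(534), np.int64(-230), np.int64(231)), (np.int64(545), np.int64(-207), np.int64(257)), (np.int64(538), np.int64(-201), np.int64(254)), (np.int64(538), np.int64(-189), np.int64(261)), (np.int64(533), np.int64(-182), np.int64(261)), (np.int64(526), np.int64(-176), np.int64(257))]
156 [(np.int64(536), np.int64(-230), np.int64(221)), (np.int64(544), np.int64(-209), np.int64(244)), (np.int64(536), np.int64(-205), np.int64(238)), (np.int64(517), np.int64(-210), np.int64(215)), (np.int64(531), np.int64(-185), np.int64(247)), (np.int64(533), np.int64(-172), np.int64(257))]
159 [(np.int64(537), np.int64(-231),
[... 2450 characters left out ...]
76), np.int64(-267), np.int64(12)), (np.int64(495), np.int64(-234), np.int64(60)), (np.int64(485), np.int64(-228), np.int64(53))]
186 [(np.int64(565), np.int64(-221), np.int64(142)), (np.int64(520), np.int64(-256), np.int64(59)), (np.int64(487), np.int64(-274), np.int64(4)), (np.int64(480), np.int64(-265), np.int64(4)), (np.int64(506), np.int64(-225), np.int64(65)), (np.int64(500), np.int64(-217), np.int64(65))]
189 [(np.int64(530), np.int64(-262), np.int64(52)), (np.int64(501), np.int64(-277), np.int64(5)), (np.int64(496), np.int64(-268), np.int64(6)), (np.int64(516), np.int64(-232), np.int64(60)), (np.int64(507), np.int64(-226), np.int64(53)), (np.int64(502), np.int64(-216), np.int64(54))]
```

View pics/g4c.png

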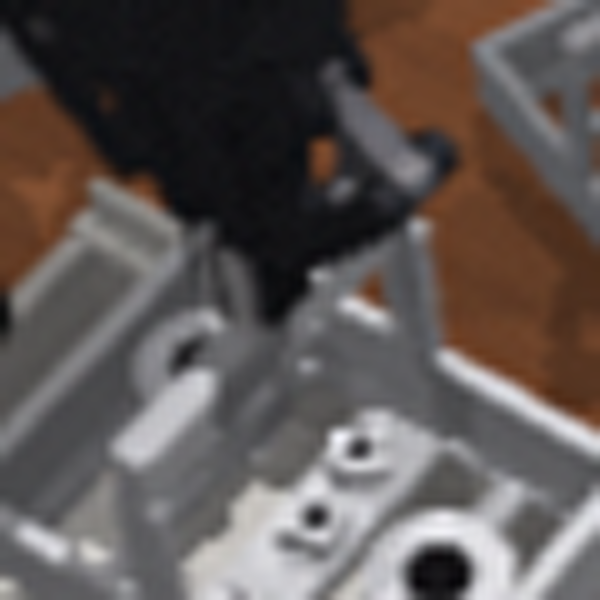

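The shut fingers seem to sit above the bar. I raise a little and measure the fingertip height against the TCP.

Run:
```python
from h import *
r.move_linear(at(0,.19),vel=.1); st('up'); 
im=snap('scene','g5'); W=world(im)
m=(abs(W[...,0]-.524)<.03)&(abs(W[...,1]+.2255)<.03)&(W[...,2]>.135)&(W[...,2]<.24)
v,u=np.nonzero(m)
for vv in range(v.min(),v.max()+1,2):
    k=v==vv
    if k.any(): print(vv,u[k].min(),u[k].max(),[tuple(int(x) for x in W[vv,uu]*1000) for uu in u[k][::3]])
q=im['camera_from_world']@np.array([.524,-.2255,.168,1]);print('tip px',im['cx']+im['fx']*q[0]/q[2],im['cy']+im['fy']*q[1]/q[2])
a=cv2.resize(im['pixels'][135:195,195:255],(600,600),interpolation=cv2.INTER_CUBIC)
cv2.imwrite('pics/g5c.png',a[:,:,::-1])
```

```text
up t 5.99 s 0.1 z 0.1898 F along -0.13 F [-0.25 -0.12 -0.6 ] op 0.003
149 213 213 [(536, -241, 239)]
151 217 218 [(535, -230, 239)]
153 216 219 [(532, -237, 224), (536, -224, 236)]
155 216 224 [(530, -241, 212), (537, -224, 230), (538, -214, 238)]
157 217 226 [(531, -239, 206), (536, -223, 222), (533, -217, 223), (527, -213, 220)]
159 218 228 [(536, -231, 209), (538, -220, 219), (532, -216, 215), (525, -213, 209)]
161 219 226 [(535, -231, 201), (535, -221, 208), (533, -213, 210)]
163 221 234 [(535, -225, 198), (530, -220, 195), (497, -225, 156)]
165 228 235 [(509, -229, 157), (506, -222, 160), (499, -219, 153)]
167 226 235 [(515, -231, 155), (513, -223, 158), (506, -220, 153), (495, -219, 141)]
169 225 234 [(524, -227, 159), (519, -222, 158), (511, -219, 151), (502, -218, 141)]
171 223 232 [(530, -229, 158), (525, -224, 155), (517, -222, 147), (508, -220, 139)]
173 221 230 [(538, -229, 158), (531, -225, 153), (526, -221, 150), (517, -219, 141)]
175 219 228 [(545, -230, 157), (540, -225, 155), (533, -222, 149), (524, -220, 140)]
177 217 227 [(551, -232, 154), (548, -225, 156), (542, -221, 151), (532, -221, 140)]
179 220 225 [(553, -222, 155), (542, -222, 143)]
181 221 223 [(551, -221, 145)]
tip px 225.35895197361194 167.2931320133269
```

View pics/g5c.png

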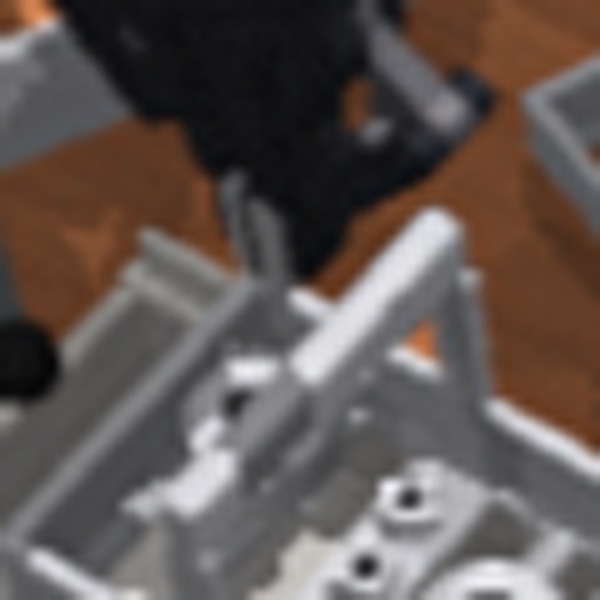

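The shut tips are about 5 mm above the reported TCP (tip px ≈(222,162)), so they closed on top of the bar. I regrip about 27 mm lower, watching the force.

Run:
```python
from h import *
r.set_gripper(1.0); st('open')
for z in(.15,.14,.132,.124):
    r.move_linear(at(0,z),vel=.1)
    if abs(np.array(r.current_contact_force())).max()>6: st('contact'); break
st('down')
r.set_gripper(0.0,squeeze=90); st('grip'); print(r.current_finger_force())
snap('scene','g6')
```

```text
open t 6.83 s -0.0 z 0.19 F along 1.01 F [ 0.5   0.99 -0.62] op 1.0
down t 8.12 s 0.1 z 0.1236 F along -0.53 F [-0.62 -0.51 -0.66] op 1.003
grip t 8.8 s -0.1 z 0.1243 F along 0.25 F [-1.04  0.29  3.31] op 0.121
88.50656032562256
```

```bash
cat >> h.py <<'E'
def fa(n=3):
    return float(np.mean([np.array(r.current_contact_force())[:2]@U for _ in range(n)]))
def feel(d,s0,z,smax=.052,step=.002,thr=4.5):
    s=s0; log=[]
    while abs(s)<smax:
        s+=d*step; r.move_linear(at(s,z),vel=.03); f=fa(); log.append((round(s*1000,1),round(f,1)))
        if -d*f>thr: break
    print(log); st('felt'); return s
E
python3 - <<'E'
from h import *
Z=.1245
r.move_linear(at(0,Z+.0005),vel=.05); st('rel')
r.move_linear(at(.020,Z+.0005),vel=.1); st('L20')
s=feel(1,.020,Z+.0005)
r.move_linear(at(s-.008,Z+.0005),vel=.05); st('back')
snap('scene','g7')
E
```

```text
rel t 9.1 s 0.3 z 0.1244 F along 0.36 F [ 0.33  0.35 -5.65] op 0.121
L20 t 9.45 s 20.7 z 0.1248 F along -0.37 F [-0.45 -0.35 -7.96] op 0.125
[(22.0, 0.6), (24.0, -0.2), (26.0, -0.5), (28.0, -0.5), (30.0, 0.0), (32.0, 0.2), (34.0, -2.0), (36.0, -4.0), (38.0, -5.3)]
felt t 11.7 s 37.5 z 0.1253 F along -5.26 F [-1.18 -5.22 -5.22] op 0.122
back t 12.01 s 30.1 z 0.1248 F along 0.15 F [ 0.29  0.14 -6.64] op 0.12
```

Run:
```python
from h import *
Z=.1245
r.move_linear(at(.028,Z),vel=.05); st('low')
r.move_linear(at(-.012,Z),vel=.2); st('R-12')
s=feel(-1,-.012,Z)
r.move_linear(at(s+.007,Z),vel=.05); st('back')
```

```text
low t 12.31 s 28.1 z 0.1244 F along -0.11 F [ 1.   -0.14 -7.29] op 0.123
R-12 t 12.66 s -12.7 z 0.1244 F along -0.75 F [ 0.27 -0.76 -7.63] op 0.12
[(-14.0, -0.1), (-16.0, -0.1), (-18.0, 0.6), (-20.0, -0.1), (-22.0, 0.6), (-24.0, 0.3), (-26.0, -0.3), (-28.0, 0.1), (-30.0, 0.0), (-32.0, 3.3), (-34.0, 4.7)]
felt t 15.41 s -33.7 z 0.1246 F along 4.66 F [-0.4   4.68 -3.96] op 0.124
back t 15.7 s -26.9 z 0.1245 F along -0.48 F [ 0.45 -0.5  -6.79] op 0.122
```

```bash
cat >> h.py <<'E'
def cyc(Z,v=.25,L=.0365,R=-.033):
    r.move_linear(at(.020,Z),vel=v); st('brL')
    r.move_linear(at(.030,Z),vel=.06); r.move_linear(at(L,Z),vel=.03); st('bumpL')
    r.move_linear(at(.026,Z),vel=.05)
    r.move_linear(at(-.017,Z),vel=v); st('brR')
    r.move_linear(at(-.027,Z),vel=.06); r.move_linear(at(R,Z),vel=.03); st('bumpR')
    r.move_linear(at(-.023,Z),vel=.05)
E
python3 - <<'E'
from h import *
Z=.1236
r.move_linear(at(-.023,Z),vel=.05); st('low')
cyc(Z); cyc(Z)
im=snap('scene','c1'); a=cv2.resize(im['pixels'][140:240,175:295],(720,600),interpolation=cv2.INTER_CUBIC)
cv2.imwrite('pics/c1c.png',a[:,:,::-1])
E
```

```text
low t 15.95 s -23.1 z 0.1243 F along -0.19 F [ 1.34 -0.24  1.51] op 0.125
brL t 16.27 s 21.0 z 0.1243 F along 3.69 F [0.49 3.67 4.82] op 0.124
bumpL t 16.96 s 35.8 z 0.1243 F along -0.98 F [ 0.27 -0.98  6.24] op 0.122
brR t 17.64 s -19.3 z 0.1243 F along -4.08 F [ 0.03 -4.08  6.44] op 0.122
bumpR t 18.31 s -33.2 z 0.1243 F along 2.73 F [0.13 2.73 7.8 ] op 0.12
brL t 18.98 s 20.9 z 0.1243 F along 3.99 F [0.44 3.97 7.58] op 0.123
bumpL t 19.67 s 35.7 z 0.1243 F along -1.26 F [ 0.75 -1.28  7.27] op 0.12
brR t 20.35 s -19.3 z 0.1243 F along -3.77 F [-0.4  -3.75  7.62] op 0.124
bumpR t 21.02 s -33.2 z 0.1243 F along 3.11 F [-0.29  3.12  9.33] op 0.123
```

View pics/c1c.png

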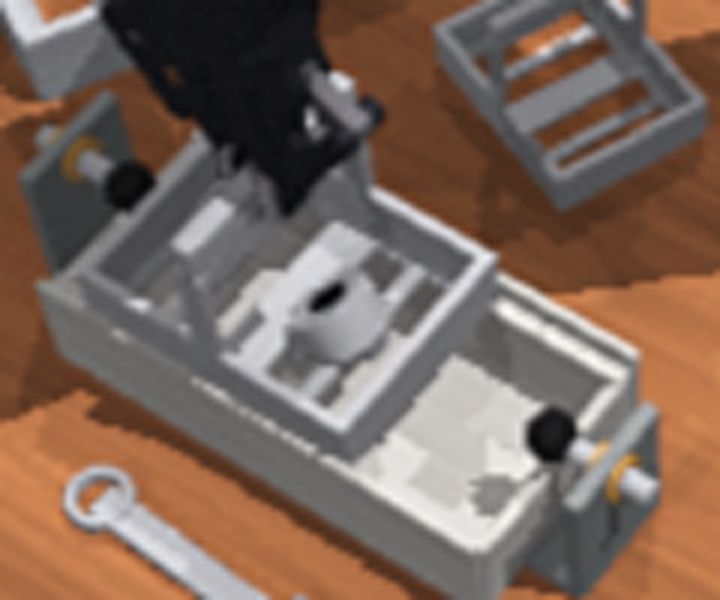

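The middle strip (crop px ~(310,290)) is empty of nuts and both collars are still in, one leaning into a slot. I run two more cycles with fuller bumps, then check from above after the lift.

Run:
```python
from h import *
Z=.1239
r.move_linear(at(-.023,Z),vel=.05); st('low')
for _ in range(2): cyc(Z,L=.0385,R=-.0345)
r.move_linear(at(0,Z),vel=.1)
im=snap('scene','c2'); a=cv2.resize(im['pixels'][140:240,175:295],(720,600),interpolation=cv2.INTER_CUBIC)
cv2.imwrite('pics/c2c.png',a[:,:,::-1])
```

```text
low t 21.67 s -23.2 z 0.1243 F along 2.96 F [1.22 2.92 6.46] op 0.123
brL t 21.99 s 20.9 z 0.1243 F along 3.07 F [-0.39  3.08  6.32] op 0.124
bumpL t 22.74 s 37.6 z 0.1243 F along -4.46 F [ 1.14 -4.5   4.61] op 0.124
brR t 23.47 s -18.9 z 0.1243 F along -2.79 F [ 0.9  -2.83  6.6 ] op 0.123
bumpR t 24.18 s -34.1 z 0.1243 F along 5.03 F [-0.49  5.05  8.25] op 0.122
brL t 24.89 s 21.3 z 0.1243 F along 3.1 F [-0.07  3.1   7.79] op 0.124
bumpL t 25.64 s 37.6 z 0.1243 F along -4.48 F [ 0.44 -4.49  5.47] op 0.123
brR t 26.37 s -18.9 z 0.1243 F along -2.97 F [ 0.5  -2.99  6.92] op 0.124
bumpR t 27.08 s -34.1 z 0.1243 F along 5.03 F [0.14 5.03 8.81] op 0.123
```

View pics/c2c.png

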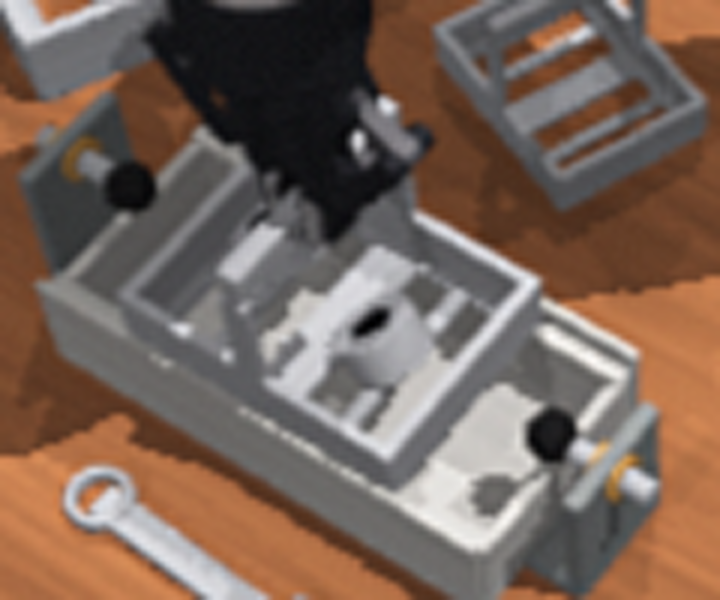

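I've used my ten views, so the rest goes by numbers. I run a few more brisk strokes for safety, then lift, carry and count the nuts in the tray by depth and colour.

Run:
```python
from h import *
Z=.1242; YS=.246; S=np.array([.4745,.2305])
for s in(.019,-.016,.019,-.016): r.move_linear(at(s,Z),vel=.25)
r.sleep(.15); r.move_linear(at(0,Z),vel=.1)
r.set_gripper(0.0,squeeze=120)
r.move_linear(at(0,.150),vel=.06); st('lift')
r.move_linear(at(0,.200),vel=.12); st('lift2'); print(r.current_torque())
r.move_linear([*S,.200],rot=quat(YS),vel=.18); st('over'); print(r.current_torque())
for n in('top','scene'):
    im=snap(n,n+'h'); W=world(im)
    p=(W[...,:2]-np.array([.524,-.222])); ex=np.array([U[1],-U[0]])
    a=p@ex; b=p@U; z=W[...,2]
    inn=(abs(a)<.046)&(abs(b)<.115)
    print(n,'floor z',np.nanpercentile(z[inn],[5,25,50,75,95,99]).round(4))
    m=(inn&(abs(a)<.043)&(abs(b)<.113)&(z>.009)&(z<.02)).astype(np.uint8)
    k,l,stt,c=cv2.connectedComponentsWithStats(m)
    for i in range(1,k):
        if stt[i,4]>5: q=l==i; print(stt[i].tolist(),'a',round(1000*a[q].mean()),'b',round(1000*b[q].mean()),'z',z[q].mean().round(4))
    rim=(abs(W[...,0]-S[0])<.12)&(abs(W[...,1]-S[1])<.12)&(z>.15)&(z<.166)
    rect(im,rim,.158,n+' rim')
```

```text
lift t 30.28 s 0.1 z 0.1499 F along 0.57 F [ 0.21  0.56 -6.83] op 0.113
lift2 t 30.85 s 0.2 z 0.1993 F along 0.65 F [ 0.41  0.63 -6.91] op 0.115
[ 0.00335605 -0.03087347 -0.02006515]
over t 33.55 s 453.7 z 0.2 F along 0.43 F [ 0.57  0.41 -6.31] op 0.116
[ 0.05901867 -0.08293566 -0.00804958]
top floor z [0.0002 0.0034 0.0055 0.0077 0.012  0.0744]
[353, 209, 11, 17, 56] a 14 b -22 z 0.0129
[350, 227, 3, 5, 10] a -22 b 1 z 0.0153
top rim 207 [485.  191.5] [110.3  66.3] 14.0
scene floor z [0.0021 0.004  0.0055 0.0075 0.0464 0.0752]
[222, 194, 6, 7, 26] a 0 b -31 z 0.0118
[234, 194, 5, 6, 18] a -18 b -2 z 0.0161
[219, 204, 5, 5, 10] a 29 b -20 z 0.0128
scene rim 593 [477.7 229.5] [114.6 148.4] 14.1
```

All three nuts are in the tray: scene blobs at tray (a,b) = (0,−31), (−18,−2), (29,−20) mm. The top view agrees. The sieve is level and about 1 mm off the stand centre, so I correct that and lower.

Run:
```python
from h import *
YS=.246; c,s=np.cos(YS),np.sin(YS)
P=np.array([.4745,.2305])+np.array([c,s])*-.001+np.array([-s,c])*-.0006
q=quat(YS)
r.move_linear([*P,.112],rot=q,vel=.1); st('hover')
im=snap('scene','hov'); W=world(im); z=W[...,2]
rect(im,(abs(W[...,0]-P[0])<.12)&(abs(W[...,1]-P[1])<.12)&(z>.062)&(z<.078),.070,'rim')
zz=.112
while zz>.0925:
    zz-=.0015; r.move_linear([*P,zz],rot=q,vel=.03); f=np.array(r.current_contact_force()); print(round(zz,4),f.round(1))
    if f[2]>-3.5 or abs(f[:2]).max()>8: break
st('end')
```

```text
hover t 34.68 s 453.4 z 0.1126 F along 0.45 F [-0.18  0.46 -6.4 ] op 0.113
rim 499 [476.9 229.2] [114.4 148.3] 14.0
0.1105 [-0.5 -0.6 -6.2]
0.109 [ 0.6 -0.6 -7. ]
0.1075 [ 0.4 -0.1 -6.8]
0.106 [-0.4 -0.2 -6.4]
0.1045 [ 0.3  0.3 -6.1]
0.103 [ 0.1 -0.2 -6.3]
0.1015 [-0.  -0.1 -6.3]
0.1 [ 0.3 -0.1 -7.1]
0.0985 [ 0.3 -0.2 -6.9]
0.097 [ 0.1  0.4 -7.1]
0.0955 [-0.1 -0.6 -7.3]
0.094 [-1.2 -0.3  0.9]
end t 37.73 s 453.3 z 0.0944 F along -0.34 F [-1.18 -0.3   0.95] op 0.115
```

Run:
```python
from h import *
r.set_gripper(1.0); st('open')
p=r.current_tool_pos(); r.move_linear([p[0],p[1],.24],vel=.12); st('up')
r.move_to([.42,0.0,.30],quat(.246)); 
for n in('top','scene'):
    im=snap(n,n+'f'); W=world(im); z=W[...,2]; b=(abs(W[...,0]-.474)<.12)&(abs(W[...,1]-.23)<.12)
    m=b&(z>.046)&(z<.06); R=rect(im,m,.052,n+' rim'); 
    Q=W[m]; A=np.c_[Q[:,:2]-Q[:,:2].mean(0),np.ones(len(Q))]; print('plane',np.linalg.lstsq(A,Q[:,2],rcond=None)[0].round(4))
    rect(im,b&(z>.115)&(z<.137),.127,n+' bail')
    # collars: bright tops at z~.046 inside the sieve
    d=W[...,:2]-np.array([.4735,.2305]); c,s=np.cos(.246),np.sin(.246); a=d@[c,s]; e=d@[-s,c]
    k,l,stt,_=cv2.connectedComponentsWithStats(((abs(a)<.048)&(abs(e)<.068)&(z>.036)&(z<.052)).astype(np.uint8))
    for i in range(1,k):
        if stt[i,4]>25: q=l==i; print('obj',stt[i,4],(a[q].mean()*1000).round(),(e[q].mean()*1000).round(),z[q].mean().round(3))
st()
```

```text
open t 38.45 s 453.2 z 0.094 F along -0.25 F [ 0.73 -0.27  0.16] op 0.999
up t 39.82 s 453.1 z 0.2393 F along 0.66 F [-0.24  0.67 -0.26] op 0.998
top rim 176 [483.7 193.8] [110.9  70.1] 14.7
plane [-0.0107 -0.0006  0.0515]
top bail 203 [474.4 230.8] [108.6  14.5] 14.0
obj 95 2.0 35.0 0.047
obj 149 -17.0 -42.0 0.045
scene rim 548 [476.5 229. ] [114.3 148.1] 14.4
plane [-0.0091 -0.0072  0.0509]
scene bail 258 [478.2 228.6] [113.7  13.1] 14.0
obj 207 -14.0 -45.0 0.045
obj 58 -2.0 66.0 0.046
obj 189 4.0 29.0 0.045
 t 40.88 s 222.7 z 0.2996 F along 0.07 F [0.55 0.05 0.08] op 1.0
```

The sieve sits flat in the recess with its rim at z 0.051–0.052 m and both collars inside. The gripper is clear.

```bash
python3 -c "
from h import *
print(r.hand_in())"
```

```text
the job is handed in; nothing more can be done
None
```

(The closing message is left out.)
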